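# Dispense mounting nuts into a tote and gather them in its marked corner

## Robot

A 6-joint arm with a two-finger parallel gripper is mounted at the origin on the work surface. World frame = base frame: x ahead of the robot, y to its left, z up, the work surface at z = 0. Lengths are in mm, angles in rad, forces in N, time in s.
With the tool pointing down it reaches from about 375 to 975 mm from the base axis. Payload 3.8 kg.
Tool frame: the origin (TCP) lies at the centre of the arm's flange, where the gripper is bolted on; the fingertips stand ahead of it and the grasp point (between the pads) lies 155 mm ahead of it (robot.tip_reach is the z of the fingertips in the tool frame, in mm); z points along the fingers, x is the direction in which the jaws open and shut, and the axes are right-handed (so a half turn about z gives the same grasp; the last joint's range is limited). The gripper opens to 85 mm and grips with 20 to 120 N. Pads are 22 mm wide; open, the fingers measure 114 mm over their backs; the gripper's body (76 mm by 85 mm) begins 54 mm behind the grasp point. The pads swing forward as they close: fully open they stand 13 mm farther back than shut.
Start: joints at [1.08, 0.264, 1.604, -0, 1.274, -0.037], TCP at [295.907, 606.679, 404.68] pointing down, gripper open.
Joint ranges: [-2.63, 2.63], [-0.94, 2.18], [0.31, 2.57], [-1.31, 4.45], [0, 2.66], [-2.55, 2.55]. Speed limits (rad/s): [2.57, 2.57, 3.14, 3.14, 3.14, 3.14].

## Interface

Orientations are given as a rotation vector (axis times angle).
In Python, from workcell import sense, optics, order, robot gives the robot as it stands.
- The arm moves only by the tool apply_moves, never from a script. Its arguments are lists of equal length, an entry for each row: "offset": the shift along the tool's x, y, z in cm, a list of three; "twist": the turn, a rotation vector about the tool's x, y, z in rad, a list of three; "hand": the gripper command: -1 is shut, 1 is fully open, values between are in proportion. A call has 1 to 12 rows; each row shifts and turns the commanded pose from where the row before left it, along the tool's axes as they then stand; what a row does not reach is not made up. A row lasts 1/8 s, in which the tool goes at most 62.5 mm and 10.7 degrees, less where a joint would pass 70% of its speed; a pose out of reach is approached as far as the arm can. A call is refused whole if a number of a shift passes 6.25 or a number of a turn 0.188, either way. A call with a gripper value outside its range is refused whole. The fingers move at their own pace and stop on an object; "grip_force" is the grip in N (left out, the last holds). Time passes only in rows, so rows that do not move let the fingers close. It gives the time, the measured TCP pose, the force and the opening at its end, in the units of the state.
- sense(): the state, without advancing time (a new reading comes with each control period).
- optics.grab_frame(name): name is "scene" or "side" or "wrist"; returns a dict with "image" (400x640x3 uint8, red, green, blue), "fx", "fy", "cx", "cy" (pixels), "eye" and "orientation" of the camera in the world; the wrist camera has in their place "mount" (4x4, takes a point from camera to tool coordinates, whose origin is the TCP and whose axes are the tool frame's). Camera axes: x right, y up, looking along -z (the intrinsics and any distortion apply to the point x, -y, -z); pixel columns grow to the right and rows downward; lengths in mm; the calibration is good to about 2 mm. A picture is of the moment at which its call begins: read the wrist's pose just before it. There is no depth.
- order.sign_off(): hands the job in, once; it reports no verdict.
The state is a dict: "t": time; "qpos": joint angles; "qvel": joint speeds; "tau": joint torques, N m; "tcp_pos": TCP position; "tool_rot": TCP orientation; "contact_force": force on the tool from outside, world axes, zero at the start; "torque": the same for the moment, N m; "finger_gap": finger opening in mm.
Only numpy, scipy, OpenCV 4.12 (cv2) and the standard library are available. Lean on these libraries where they do the work, as an engineer would, in place of code of your own. Each camera call takes 0.05 s, during which the arm holds its last target. There are 200 camera calls.

## Task

Press the dispenser's pedal fully down to its stop and keep it there until all four nuts have slid into the blue tote. Then pick the tote up by its black grip plate, hold it over the open middle of the bench, clear of everything, and tilt it, by at least 25 degrees, so that all the nuts slide together into its yellow-marked corner; finish while still holding it up and tilted, with the nuts gathered there. Leave the other things on the bench where they are.

Things in the scene. Friction and masses are not known exactly. Their poses are not given: they have to be found in the camera images.
- dispenser: Fixed grey nut dispenser; origin on the bench under its chute; base plate 150 x 130 x 8 mm. The steel chute on x = 0 (28 mm wide) slopes down at 35 degrees to its own -y, from y = +66 mm (walls to 185 mm up) to the lip at y = -70. A yellow gate at y = -25 mm (top and rod to 145 mm up) holds back four nuts; the pedal, on the -x (robot's) side, raises it.
- chute_lip (a point): Middle of the chute floor at its lower, open end, 64 mm above the bench; the nuts fly off it into the tote. Axes are the dispenser's.
- pedal (a joint): Spring pedal, rad: 0 = up (gate shut), 0.40 = on its stop (gate lifted 25 mm). Hinge along the dispenser's y axis, at x = -65 mm, 75 mm up. Let go, it springs back and shuts the gate. About 3.5 N at the pad starts it, about 10 N holds it on the stop. Held fully down, all nuts are in the tote within about 1.5 s; let go early, some may stay behind.
- pedal_pad (a point): Centre of the top of the black rubber pedal pad, 60 mm (x) by 50 mm (y), over a yellow plate; 89 mm above the bench when up, 28 mm lower on the stop; its face leans 11 degrees one way when up, 11 degrees the other way when down. 70 mm from the hinge, 134.5 mm in -x from the dispenser's origin.
- tote_grip (a point): Centre of the black upright grip plate at one end of the blue open tote (loose, 0.18 to 0.29 kg), 63.5 mm above its underside. Plate: 60 mm along the tote's x, 12 mm thick along y, from rim (45 mm) to 85 mm up. Axes: z up, +y along the tote towards the chute. Tote outside: x -60 to +60, y -2 to +148 mm from here, 45 mm deep, walls and floor 4 mm.
- tote_corner (a point): Inner floor corner of the tote's yellow-marked corner (yellow patches outside on both walls, full height): from the grip point 56 mm in the tote's -x (robot's side), 144 mm in its +y (chute end), 59.5 mm down. Axes are the tote's. The tote's +y end stands about 7 mm clear of the chute lip, whose floor is 19 mm above the rim.
- nut1_center (a point): Centre of a loose brass hexagon nut, 17 mm across flats, 8.4 mm thick, 12 g, with a dark bore; its z is the nut's axis. At the start it waits in the chute behind the gate (first in line). Slides on the tote's smooth plastic with a friction coefficient of 0.16 to 0.24.
- nut2_center (a point): Centre of a loose brass hexagon nut, 17 mm across flats, 8.4 mm thick, 12 g, with a dark bore; its z is the nut's axis. At the start it waits in the chute behind the gate (second in line). Slides on the tote's smooth plastic with a friction coefficient of 0.16 to 0.24.
- nut3_center (a point): Centre of a loose brass hexagon nut, 17 mm across flats, 8.4 mm thick, 12 g, with a dark bore; its z is the nut's axis. At the start it waits in the chute behind the gate (third in line). Slides on the tote's smooth plastic with a friction coefficient of 0.16 to 0.24.
- nut4_center (a point): Centre of a loose brass hexagon nut, 17 mm across flats, 8.4 mm thick, 12 g, with a dark bore; its z is the nut's axis. At the start it waits in the chute behind the gate (last in line). Slides on the tote's smooth plastic with a friction coefficient of 0.16 to 0.24.
- multimeter: Bystander, to be left alone: orange multimeter lying flat, 75 x 145 x 37 mm, 0.35 kg; origin at the centre of its underside.
- tape_roll: Bystander, to be left alone: red roll of tape lying flat, 70 mm diameter, 19 mm high; origin at the centre of its underside.
- screw_jar: Bystander, to be left alone: small jar with a black cap, 54 mm diameter, 75 mm high; origin at the centre of its underside.
- screwdriver: Bystander, to be left alone: screwdriver lying on the bench, about 200 mm long; origin at the centre of its underside.
- spray_can: Bystander, to be left alone: blue can, 58 mm diameter, 170 mm high; origin at the centre of its underside.
- mug: Bystander, to be left alone: white mug, 80 mm diameter, 90 mm high; origin at the centre of its underside.
- wrench: Bystander, to be left alone: steel wrench lying on the bench; origin at the centre of its underside.
Things that resemble listed ones, but are neither listed nor needed, are in the scene too. Of the things that look like the part that bears tote_grip, the larger one is meant.

How it is judged (in metres and radians):
On the way, in this order (a step that is already met when the one before it is completed fails the run):
1. the pedal is pressed down to its stop (value of joint pedal above 0.36 rad), for 0.2 s.
2. the tote is lifted clear of the bench (height (world z) of tote_corner above 0.03 m), for 0.2 s.
At the end, for the whole second after the job is handed in: The gripper holds the tote, touching nothing else, tilted 22 to 69 degrees, its yellow-marked inner corner over 30 mm above the bench and short of the equipment at the back (x under 0.76 m); all four nut centres lie within 72 mm of that corner, through the last second (angle between tote_grip's own z axis and vertical between 0.38 and 1.2 rad and height (world z) of tote_corner above 0.03 m and world x of tote_corner below 0.76 m and contact force between the fingers and tote above 1 N and contact force between tote and dispenser below 0.2 N and contact force between tote and table below 0.2 N and contact force between tote and multimeter below 0.2 N and contact force between tote and tape_roll below 0.2 N and contact force between tote and screw_jar below 0.2 N and contact force between tote and screwdriver below 0.2 N and contact force between tote and spray_can below 0.2 N and contact force between tote and mug below 0.2 N and contact force between tote and wrench below 0.2 N and distance between each of nut1_center, nut2_center, nut3_center, nut4_center and tote_corner below 0.072 m); the arm keeps its last pose, push and grip.
It fails at once if a bystander (multimeter, tape, jar, screwdriver, can, mug or wrench) is moved by more than 30 mm (distance of any of multimeter, tape_roll, screw_jar, screwdriver, spray_can, mug, wrench from where it was at the start of the episode above 0.03 m).
It also fails if it takes over 54 s, if anything falls off the work surface, if the arm or the gripper's body presses on something with over 40 N, if the wrist force passes 120 N, or if a joint passes its speed limit or range.

## Working session

There is one attempt and no reset: what is moved stays moved. The work goes in short steps, Python scripts to look and compute and a tool call to move; the robot and the scene stay as the last step left them, time stands still between calls to the robot, and variables do not carry over. Pictures are saved under pics/ and viewed, about 8 in all and at most 12, crops included, and the job is handed in when it is done.

Besides the shell and the picture viewer there is one more tool, called in YAML: its name, and indented under it one key for each argument. apply_moves: Moves the arm, as the interface text tells. Its arguments: {"type":"object","properties":{"offset":{"type":"array"},"twist":{"type":"array"},"hand":{"type":"array"},"grip_force":{"type":"number"}},"required":["offset","twist","hand"]}

```bash
mkdir -p pics; ls; cat > h.py <<'E'
import numpy as np, cv2
from scipy.spatial.transform import Rotation as R
from workcell import sense, optics, order, robot
def T_tool(s):
    T=np.eye(4);T[:3,:3]=R.from_rotvec(s["tool_rot"]).as_matrix();T[:3,3]=s["tcp_pos"];return T
def rotm(o):
    o=np.array(o,float)
    return o if o.shape==(3,3) else R.from_rotvec(o).as_matrix() if o.size==3 else R.from_quat(o).as_matrix()
def cam(f,s=None):
    if "mount" in f: return T_tool(s)@np.array(f["mount"])
    T=np.eye(4);T[:3,:3]=rotm(f["orientation"]);T[:3,3]=f["eye"];return T
def ray(f,T,u,v):
    K=np.array([[f["fx"],0,f["cx"]],[0,f["fy"],f["cy"]],[0,0,1.]])
    d=f.get("distortion")
    p=cv2.undistortPoints(np.array([[[u,v]]],float),K,None if d is None else np.array(d,float))[0,0]
    return T[:3,3],T[:3,:3]@np.array([p[0],-p[1],-1])
def onplane(f,T,u,v,z):
    o,d=ray(f,T,u,v);return o+d*(z-o[2])/d[2]
def proj(f,T,P):
    c=np.linalg.inv(T)@np.append(P,1);return f["cx"]+f["fx"]*c[0]/-c[2],f["cy"]+f["fy"]*-c[1]/-c[2]
E
python3 - <<'E'
from h import *
s=sense();print(s)
for n in["scene","side","wrist"]:
    f=optics.grab_frame(n);cv2.imwrite(f"pics/{n}0.png",f["image"][:,:,::-1])
    print(n,{k:v for k,v in f.items() if k!="image"})
E
```

```text
pics
{'t': 0.0, 'qpos': array([ 1.08005140e+00,  2.64767127e-01,  1.60540902e+00,  1.53873432e-05,
        1.27369087e+00, -3.69184981e-02]), 'qvel': array([-0.00085987, -0.00098141, -0.00012294, -0.00102774, -0.00073916,
       -0.00015411]), 'tau': array([ 8.49512489e-04, -5.15140986e+01, -3.67308390e+01,  1.48509599e-05,
        1.32897100e-02,  1.63428848e-05]), 'tcp_pos': array([295.76991148, 606.35815915, 403.33325463]), 'tool_rot': array([ 2.66330793,  1.66413554, -0.00310794]), 'contact_force': array([ 1.29907358,  0.81957756, -0.54475882]), 'torque': array([0.02109144, 0.04491504, 0.01355718]), 'finger_gap': 85.51168018433486}
scene {'fx': 403.6870449087144, 'fy': 403.6870449087144, 'cx': 313.09435790177315, 'cy': 195.21565309520335, 'eye': array([1086.48498414,  250.25258145, 1017.19209973]), 'orientation': array([0.3786776 , 0.615632  , 2.02287806])}
side {'fx': 474.9867608779771, 'fy': 474.9867608779771, 'cx': 321.65371544687196, 'cy': 201.89331521352455, 'eye': array([  393.50736115, -1093.63778947,   768.81401443]), 'orientation': array([ 1.00160936, -0.08131289, -0.12080768])}
wrist {'fx': 315.1128280587094, 'fy': 315.1128280587094, 'cx': 318.8522248179833, 'cy': 200.02947511498442, 'mount': array([[ 9.99999982e-01, -1.48268233e-04,  1.20048967e-04,
         1.82863764e-01],
       [-1.02968191e-04, -9.49216063e-01, -3.14624944e-01,
        -7.93876590e+01],
       [ 1.60601292e-04,  3.14624926e-01, -9.49216061e-01,
         3.13188655e+01],
       [ 0.00000000e+00,  0.00000000e+00,  0.00000000e+00,
         1.00000000e+00]])}
```

View pics/scene0.png

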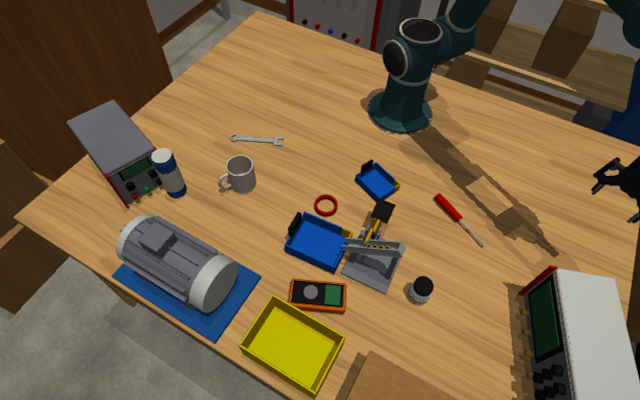

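View pics/side0.png

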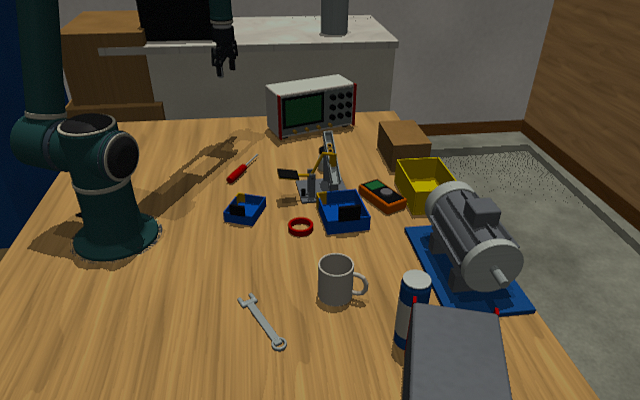

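The scene view shows the big tote at about (318,242) with its plate at (293,225), the pedal pad at (383,212), the decoy tote at (378,182), the tape at (326,205) and the multimeter at (318,295). In the side view, the pad is at (288,174) and the plate at (348,212).

```bash
python3 - <<'E'
import cv2,numpy as np
a=cv2.imread("pics/scene0.png")[150:320,270:440];b=cv2.imread("pics/side0.png")[120:250,215:385]
a=cv2.resize(a,(0,0),fx=3,fy=3,interpolation=cv2.INTER_CUBIC)[:, :400*3//3*2]
cv2.imwrite("pics/c0.png",cv2.resize(cv2.imread("pics/scene0.png")[150:300,280:440],(800,600)[::1] if 0 else (640,600),interpolation=cv2.INTER_CUBIC))
cv2.imwrite("pics/c1.png",cv2.resize(cv2.imread("pics/side0.png")[120:240,220:380],(800,600),interpolation=cv2.INTER_CUBIC))
E
```

```text
(no output)
```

View pics/c0.png

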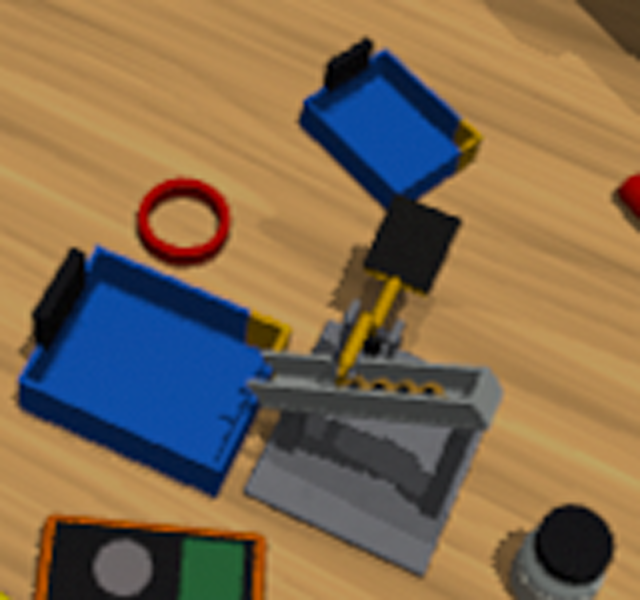

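View pics/c1.png

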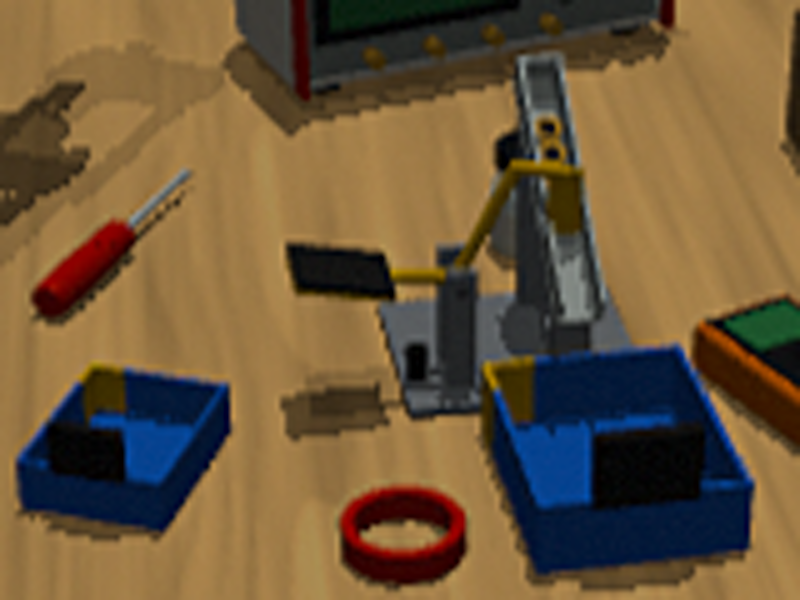

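```bash
python3 - <<'E'
from h import *
S=optics.grab_frame("scene");D=optics.grab_frame("side");TS,TD=cam(S),cam(D)
c0=lambda u,v:(280+u/4,150+v/4); c1=lambda u,v:(220+u/5,120+v/5)
def tri(p,q):
    o1,d1=ray(S,TS,*p);o2,d2=ray(D,TD,*q)
    A=np.stack([d1,-d2],1);t=np.linalg.lstsq(A,o2-o1,rcond=None)[0]
    a,b=o1+t[0]*d1,o2+t[1]*d2;return (a+b)/2,np.linalg.norm(a-b)
np.set_printoptions(precision=1,suppress=True)
print("pad",tri(c0(413,244),c1(341,271)))
print("pad corner pts plane:")
for p in[(397,195),(460,222),(430,292),(367,267)]:print(onplane(S,TS,*c0(*p),89))
print("tote rim scene")
for p in[(290,327),(97,248),(22,380),(217,468)]:print(onplane(S,TS,*c0(*p),45))
print("tote rim side")
for p in[(485,362),(682,347),(750,483),(537,512)]:print(onplane(D,TD,*c1(*p),45))
print("plate top -y face, side")
for p in[(593,432),(705,425)]:print(onplane(D,TD,*c1(*p),85))
print("plate top scene")
for p in[(75,250),(40,300)]:print(onplane(S,TS,*c0(*p),85))
print("tape, lip, smalltote")
print(onplane(S,TS,*c0(184,215),19))
for p in[(368,45),(383,50),(305,105),(478,135),(398,190)]:print(onplane(S,TS,*c0(*p),30))
E
```

```text
pad (array([473.4, 136.7,  83.3]), np.float64(2.5032185309663437))
pad corner pts plane:
[444.6 111.5  89. ]
[443.  158.3  89. ]
[504.7 163.1  89. ]
[508.3 118.4  89. ]
tote rim scene
[551.8  86.9  45. ]
[563.9 -60.2  45. ]
[679.5 -50.5  45. ]
[669.7  93.   45. ]
tote rim side
[553.9  84.8  45. ]
[672.2  88.   45. ]
[680.2 -57.3  45. ]
[561.3 -70.5  45. ]
plate top -y face, side
[592.5 -57.6  85. ]
[652.8 -58.   85. ]
plate top scene
[594.4 -59.5  85. ]
[639.7 -59.4  85. ]
tape, lip, smalltote
[492.6 -27.7  19. ]
[285.1  23.3  30. ]
[283.7  35.7  30. ]
[363.6   6.8  30. ]
[322.3 132.9  30. ]
[399.3 101.4  30. ]
```

```bash
cat >> h.py <<'E'
np.set_printoptions(precision=3,suppress=True)
def down(yaw_x):  # tool z down, tool x at world yaw
    x=np.array([np.cos(yaw_x),np.sin(yaw_x),0]);z=np.array([0,0,-1.]);return np.stack([x,np.cross(z,x),z],1)
def need(grasp,Rt,reach=155):
    s=sense();T=T_tool(s);P=np.array(grasp)-Rt[:,2]*reach
    print("t",s["t"],"tcp",s["tcp_pos"],"F",s["contact_force"],"gap",s["finger_gap"])
    print("shift in tool (cm)",T[:3,:3].T@(P-T[:3,3])/10,"shift in target frame",Rt.T@(P-T[:3,3])/10,"twist",R.from_matrix(T[:3,:3].T@Rt).as_rotvec())
E
python3 - <<'E'
from h import *
print(robot, getattr(robot,"tip_reach",None), [a for a in dir(robot) if a[0]!='_'])
T=T_tool(sense());print(T[:3,:3])
for y in (94.5,-85.5): need([474,137.5,130],down(np.radians(y)),robot.tip_reach)
S=optics.grab_frame("scene");TS=cam(S)
for p in[(238,178),(326,205),(183,160),(260,140)]: print(p,onplane(S,TS,*p,40))
for p in [(270,383),(258,398)]: print(onplane(S,TS,280+p[0]/4,150+p[1]/4,66))
E
```

```text
<Robot object at 0x7f309075fe00> 173.4 ['PlanningError', 'tip_reach']
[[ 0.438  0.899 -0.001]
 [ 0.899 -0.438 -0.001]
 [-0.001 -0.    -1.   ]]
t 0.25 tcp [295.818 606.542 404.016] F [0.108 0.687 0.289] gap 85.66663245423719
shift in tool (cm) [-34.334  36.578  10.097] shift in target frame [-48.158  14.083  10.062] twist [-0.     0.001 -0.532]
t 0.25 tcp [295.818 606.542 404.016] F [0.108 0.687 0.289] gap 85.66663245423719
shift in tool (cm) [-34.334  36.578  10.097] shift in target frame [ 48.158 -14.083  10.062] twist [0.001 0.    2.609]
(238, 178) [ 558.399 -295.046   40.   ]
(326, 205) [508.879 -19.754  40.   ]
(183, 160) [ 588.069 -482.25    40.   ]
(260, 140) [ 397.763 -324.157   40.   ]
[607.683  98.019  66.   ]
[621.434  96.228  66.   ]
```

apply_moves:
  offset:
    - [0, 0, 0]
    - [0, 0, 0]
    - [0, 0, 0]
    - [-5.35, 1.56, 0.9]
    - [-5.35, 1.56, 0.9]
    - [-5.35, 1.56, 0.9]
    - [-5.35, 1.56, 0.9]
    - [-5.35, 1.56, 0.9]
    - [-5.35, 1.56, 0.9]
    - [-5.35, 1.56, 0.9]
    - [-5.35, 1.56, 0.9]
    - [-5.35, 1.56, 0.9]
  twist:
    - [0, 0, -0.177]
    - [0, 0, -0.177]
    - [0, 0, -0.177]
    - [0, 0, 0]
    - [0, 0, 0]
    - [0, 0, 0]
    - [0, 0, 0]
    - [0, 0, 0]
    - [0, 0, 0]
    - [0, 0, 0]
    - [0, 0, 0]
    - [0, 0, 0]
  hand: [-1, -1, -1, -1, -1, -1, -1, -1, -1, -1, -1, -1]

```text
t: 1.8
tcp_pos: [473.4, 135.7, 323.8]
tool_rot: [2.133, 2.305, 0.002]
contact_force: [1.0, 0.6, -0.1]
finger_gap: 0.1
```

```bash
python3 - <<'E'
from h import *
s=sense();f=optics.grab_frame("wrist");cv2.imwrite("pics/w1.png",f["image"][:,:,::-1])
print(T_tool(s)[:3,:3]);need([474,137.5,89],down(np.radians(94.5)),robot.tip_reach)
T=cam(f,s);print("pad px expected",proj(f,T,[474,137.5,85]),"grip px",proj(f,T,[622,-55,85]))
E
```

```text
[[-0.077  0.997  0.001]
 [ 0.997  0.077  0.   ]
 [ 0.     0.001 -1.   ]]
t 1.85 tcp [474.677 130.846 322.558] F [ 1.041 -4.574 -0.393] gap -0.040890062745688266
shift in tool (cm) [ 0.698 -0.02   6.012] shift in target frame [ 0.669 -0.015  6.016] twist [ 0.     0.005 -0.003]
pad px expected (np.float64(322.05501382000716), np.float64(215.10999391552463)) grip px (np.float64(78.79438084165042), np.float64(362.96621719515764))
```

View pics/w1.png

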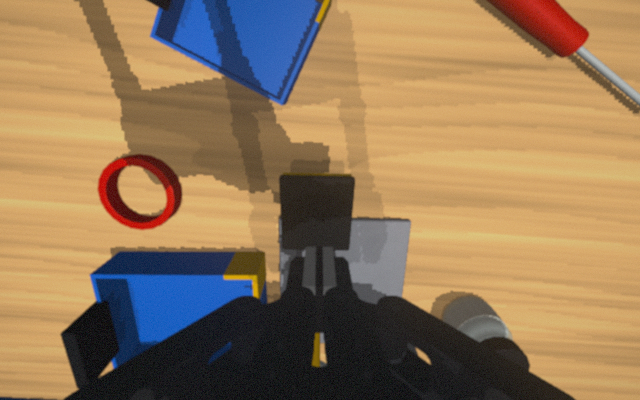

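The wrist view shows the pad centred near (317,212), within a few millimetres of the expected (322,215). I'm now pressing straight down.

apply_moves:
  offset:
    - [0.4, 0, 1.0]
    - [0, 0, 1.5]
    - [0, 0, 1.5]
    - [0, 0, 1.2]
    - [0, 0, 0.5]
    - [0, 0, 0.5]
    - [0, 0, 0.5]
    - [0, 0, 0.5]
    - [0, 0, 0.5]
    - [0, 0, 0.5]
    - [0, 0, 0.4]
    - [0, 0, 0]
  twist:
    - [0, 0, 0]
    - [0, 0, 0]
    - [0, 0, 0]
    - [0, 0, 0]
    - [0, 0, 0]
    - [0, 0, 0]
    - [0, 0, 0]
    - [0, 0, 0]
    - [0, 0, 0]
    - [0, 0, 0]
    - [0, 0, 0]
    - [0, 0, 0]
  hand: [-1, -1, -1, -1, -1, -1, -1, -1, -1, -1, -1, -1]

```text
t: 3.35
tcp_pos: [473.2, 141.6, 238.3]
tool_rot: [2.134, 2.305, 0.002]
contact_force: [-4.1, 0.5, 9.4]
finger_gap: 0.1
```

apply_moves:
  offset:
    - [0, 0, 0.4]
    - [0, 0, 0.3]
    - [0, 0, 0]
    - [0, 0, 0]
  twist:
    - [0, 0, 0]
    - [0, 0, 0]
    - [0, 0, 0]
    - [0, 0, 0]
  hand: [-1, -1, -1, -1]

```text
t: 3.85
tcp_pos: [473.7, 141.7, 235.0]
tool_rot: [2.133, 2.305, 0.003]
contact_force: [-13.3, -2.6, 32.4]
finger_gap: -0.2
```

apply_moves:
  offset:
    - [0, 0, -0.15]
    - [0, 0, 0]
    - [0, 0, 0]
    - [0, 0, 0]
    - [0, 0, 0]
    - [0, 0, 0]
    - [0, 0, 0]
    - [0, 0, 0]
    - [0, 0, 0]
    - [0, 0, 0]
    - [0, 0, 0]
    - [0, 0, 0]
  twist:
    - [0, 0, 0]
    - [0, 0, 0]
    - [0, 0, 0]
    - [0, 0, 0]
    - [0, 0, 0]
    - [0, 0, 0]
    - [0, 0, 0]
    - [0, 0, 0]
    - [0, 0, 0]
    - [0, 0, 0]
    - [0, 0, 0]
    - [0, 0, 0]
  hand: [-1, -1, -1, -1, -1, -1, -1, -1, -1, -1, -1, -1]

```text
t: 5.35
tcp_pos: [473.6, 141.7, 235.4]
tool_rot: [2.133, 2.305, 0.003]
contact_force: [-9.0, -0.9, 24.1]
finger_gap: -0.0
```

```bash
python3 - <<'E'
from h import *
S=optics.grab_frame("scene")["image"][:,:,::-1];D=optics.grab_frame("side")["image"][:,:,::-1]
a=cv2.resize(S[195:285,280:400],(480,360),interpolation=cv2.INTER_CUBIC);b=cv2.resize(D[140:240,280:380],(320,320),interpolation=cv2.INTER_CUBIC)
o=np.zeros((360,800,3),np.uint8);o[:,:480]=a;o[:320,480:]=b;cv2.imwrite("pics/n1.png",o)
need([474,137.5,150],down(np.radians(94.5)),robot.tip_reach)
E
```

```text
t 5.45 tcp [473.627 141.677 235.334] F [-8.939 -1.863 24.17 ] gap -0.1566903839173486
shift in tool (cm) [-0.415  0.023 -8.807] shift in target frame [-0.419  0.004 -8.807] twist [ 0.002 -0.    -0.001]
```

View pics/n1.png

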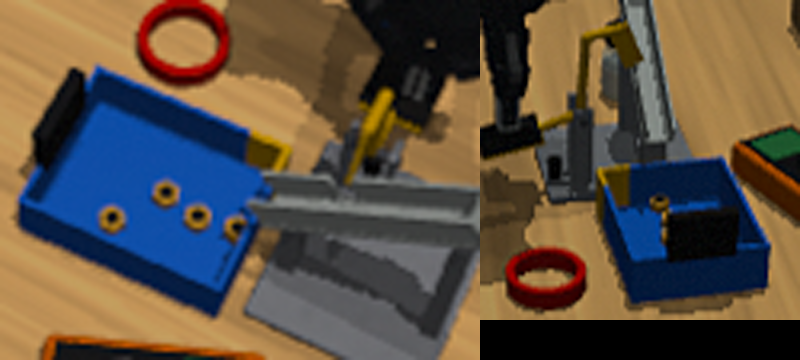

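All four nuts are in the tote: scene crop (112,218), (165,192), (197,215) and (235,227), with the chute empty. Next I go up and over to the grip plate with the fingers open.

apply_moves:
  offset:
    - [0, 0, -3.0]
    - [0, 0, -5.5]
    - [0, 0, -5.5]
    - [-3.45, 2.2, 0]
    - [-3.45, 2.2, 0]
    - [-3.45, 2.2, 0]
    - [-3.45, 2.2, 0]
    - [-3.45, 2.2, 0]
    - [-3.45, 2.2, 0]
    - [0, 0, 0]
    - [0, 0, 0]
  twist:
    - [0, 0, 0]
    - [0, 0, 0]
    - [0, 0, 0]
    - [0, 0, 0]
    - [0, 0, 0]
    - [0, 0, 0]
    - [0, 0, 0]
    - [0, 0, 0]
    - [0, 0, 0]
    - [0, 0, 0]
    - [0, 0, 0]
  hand: [-1, -1, -1, 1, 1, 1, 1, 1, 1, 1, 1]

```text
t: 6.82
tcp_pos: [620.1, -54.9, 371.5]
tool_rot: [-2.134, -2.304, 0.001]
contact_force: [-0.2, 0.2, 0.1]
finger_gap: 85.8
```

```bash
python3 - <<'E'
from h import *
s=sense();f=optics.grab_frame("wrist");cv2.imwrite("pics/w2.png",f["image"][:,:,::-1])
need([622,-55,62],down(np.radians(94.5)))
T=cam(f,s);np.save("w2T.npy",T)
for P in([592,-57,85],[652,-53,85],[592,-57,45],[622,-55,85]):print(P,proj(f,T,P))
E
```

```text
t 6.875 tcp [619.909 -54.413 371.611] F [ 0.113 -1.236 -0.632] gap 85.45626243948767
shift in tool (cm) [-0.08   0.215 15.461] shift in target frame [-0.075  0.204 15.461] twist [-0.001 -0.    -0.001]
[592, -57, 85] (np.float64(319.542119553897), np.float64(161.75909355468974))
[652, -53, 85] (np.float64(318.80618299841353), np.float64(229.24631838818652))
[592, -57, 45] (np.float64(319.4568952630006), np.float64(153.31870457137023))
[622, -55, 85] (np.float64(319.1611906447742), np.float64(196.69122832092958))
```

View pics/w2.png

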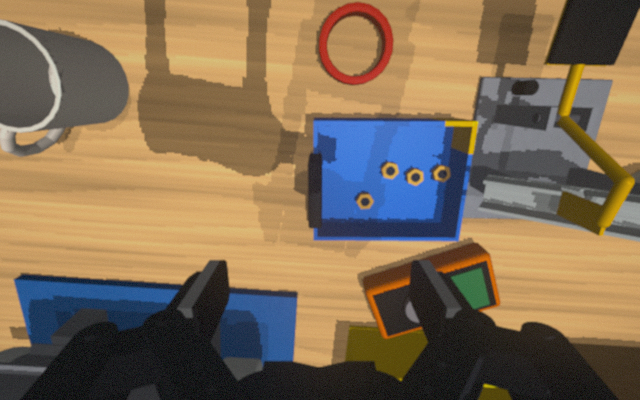

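The plate top is centred near (315,190), against the expected (319,197), so I correct by about (-4,-4) mm, descend and grip. The nuts lie at (390,171), (415,177), (441,174) and (365,201).

apply_moves:
  offset:
    - [-0.4, -0.4, 3.0]
    - [0, 0, 4.0]
    - [0, 0, 4.0]
    - [0, 0, 2.8]
    - [0, 0, 1.0]
    - [0, 0, 0]
    - [0, 0, 0]
    - [0, 0, 0]
    - [0, 0, 0]
    - [0, 0, 0]
    - [0, 0, 0]
    - [0, 0, 0]
  twist:
    - [0, 0, 0]
    - [0, 0, 0]
    - [0, 0, 0]
    - [0, 0, 0]
    - [0, 0, 0]
    - [0, 0, 0]
    - [0, 0, 0]
    - [0, 0, 0]
    - [0, 0, 0]
    - [0, 0, 0]
    - [0, 0, 0]
    - [0, 0, 0]
  hand: [1, 1, 1, 1, 1, 1, -1, -1, -1, -1, -1, -1]
  grip_force: 90

```text
t: 8.38
tcp_pos: [616.9, -59.0, 224.8]
tool_rot: [2.134, 2.305, 0.001]
contact_force: [-0.7, 2.0, 5.1]
finger_gap: 10.8
```

apply_moves:
  offset:
    - [0, 0, 0]
    - [0, 0, 0]
    - [-0.3, 0, -0.5]
    - [-0.6, 0, -0.8]
    - [-1.0, 0, -1.2]
    - [-1.2, 0, -2.0]
    - [-1.5, -0.5, -3.0]
    - [-1.5, -0.7, -3.0]
    - [-1.5, -0.7, -3.0]
    - [-1.5, -0.7, -3.0]
    - [-1.0, -0.5, -3.0]
    - [-0.7, -0.3, -2.0]
  twist:
    - [0, 0, 0]
    - [0, 0, 0]
    - [0, 0, 0]
    - [0, 0, 0]
    - [0, 0, 0]
    - [0, 0, 0]
    - [0, 0, 0]
    - [0, 0, 0]
    - [0, 0, 0]
    - [0, 0, 0]
    - [0, 0, 0]
    - [0, 0, 0]
  hand: [-1, -1, -1, -1, -1, -1, -1, -1, -1, -1, -1, -1]

```text
t: 9.88
tcp_pos: [590.8, -170.7, 442.6]
tool_rot: [2.133, 2.302, 0.002]
contact_force: [0.9, 0.7, -2.9]
finger_gap: 10.7
```

```bash
python3 - <<'E'
from h import *
s=sense();print(s["tcp_pos"],s["contact_force"],s["torque"],s["finger_gap"],s["qpos"])
f=optics.grab_frame("wrist")["image"][:,:,::-1];D=optics.grab_frame("side")["image"][:,:,::-1]
o=np.zeros((500,800,3),np.uint8);o[:250,:400]=cv2.resize(f,(400,250));o[:,400:]=cv2.resize(D[40:290,240:440],(400,500));cv2.imwrite("pics/l1.png",o)
# tilt: world rotation
Y=np.radians(4.5);tx=np.array([np.cos(Y),np.sin(Y),0]);ty=np.array([-np.sin(Y),np.cos(Y),0])
Rt=T_tool(s)[:3,:3]
for a in (0.75,):
    ax=-(tx+ty)/np.sqrt(2)
    print("axis in tool",Rt.T@ax)
    G=np.array(s["tcp_pos"])+Rt[:,2]*155
    Rn=R.from_rotvec(ax*a).as_matrix(); Rf=Rn@Rt
    c=G+Rn@(tx*-56+ty*144-np.array([0,0,59.5]));print("grasp",G,"corner after",c,"tcp after",G-Rf[:,2]*155)
E
```

```text
[ 590.822 -170.7    442.644] [ 0.948  0.686 -2.917] [-0.174 -0.04  -0.015] 10.733096942610084 [-0.322  0.129  1.694 -0.     1.315 -1.969]
axis in tool [-0.709 -0.705 -0.001]
grasp [ 591.388 -170.925  287.646] corner after [583.956 -82.746 147.712] tcp after [ 510.601 -102.184  400.664]
```

View pics/l1.png

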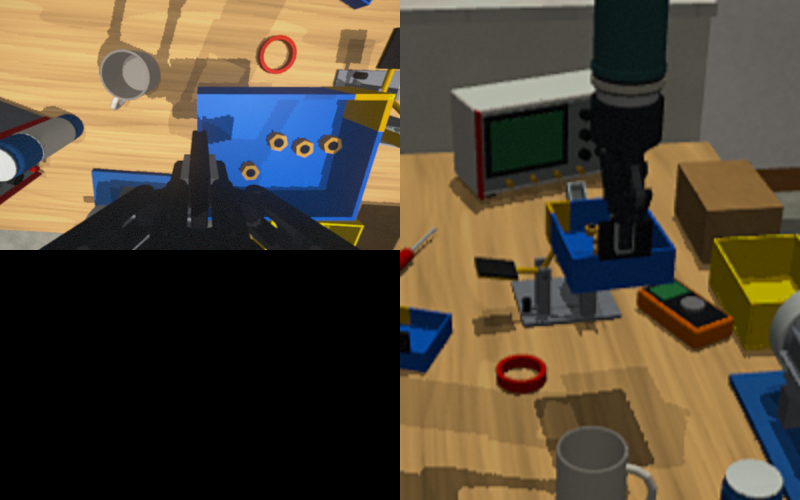

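The tote is held level at grasp height 288 mm with the four nuts inside, and it is clear of everything. I now tilt it towards the yellow corner.

apply_moves:
  offset:
    - [1.03, -1.03, 0.07]
    - [1.03, -1.03, 0.07]
    - [1.03, -1.03, 0.07]
    - [1.03, -1.03, 0.07]
    - [1.03, -1.03, 0.07]
    - [1.03, -1.03, 0.07]
    - [1.03, -1.03, 0.07]
    - [1.03, -1.03, 0.07]
    - [0, 0, 0]
    - [0, 0, 0]
    - [0, 0, 0]
    - [0, 0, 0]
  twist:
    - [-0.066, -0.066, 0]
    - [-0.066, -0.066, 0]
    - [-0.066, -0.066, 0]
    - [-0.066, -0.066, 0]
    - [-0.066, -0.066, 0]
    - [-0.066, -0.066, 0]
    - [-0.066, -0.066, 0]
    - [-0.066, -0.066, 0]
    - [0, 0, 0]
    - [0, 0, 0]
    - [0, 0, 0]
    - [0, 0, 0]
  hand: [-1, -1, -1, -1, -1, -1, -1, -1, -1, -1, -1, -1]

```text
t: 11.48
tcp_pos: [511.0, -100.7, 398.1]
tool_rot: [1.628, 1.757, 0.037]
contact_force: [-0.1, -0.1, -2.4]
finger_gap: 10.9
```

```bash
python3 - <<'E'
from h import *
s=sense();T=T_tool(s);print(s["t"],s["tcp_pos"],s["contact_force"],s["torque"],s["finger_gap"],"tilt",np.degrees(np.arccos(-T[2,2])),"grasp",T[:3,3]+T[:3,2]*155)
# corner in tool: tote x=tool y, tote y=tool x, tote z=-tool z ; grip point at tool z ~ 155+6
c=(T@np.array([144,-56,161+59.5,1]))[:3];print("corner",c)
W=optics.grab_frame("wrist")
f=W["image"][:,:,::-1];S=optics.grab_frame("scene");D=optics.grab_frame("side")
print([proj(W,cam(W,s),c),proj(S,cam(S),c),proj(D,cam(D),c)])
u,v=map(int,proj(S,cam(S),c))
o=np.zeros((500,800,3),np.uint8);o[:250,:400]=cv2.resize(f,(400,250));o[250:,:400]=cv2.resize(D["image"][90:215,240:440,::-1],(400,250));o[:,400:]=cv2.resize(S["image"][v-62:v+63,u-50:u+50,::-1],(400,500),interpolation=cv2.INTER_CUBIC);cv2.imwrite("pics/t1.png",o)
E
```

```text
11.475 [ 510.986 -100.749  398.103] [-0.121 -0.057 -2.38 ] [ 0.286  0.511 -0.018] 10.947465162313089 tilt 42.79720632567423 grasp [ 590.962 -169.258  284.37 ]
corner [586.536 -83.379 140.261]
[(np.float64(562.4278982618994), np.float64(138.3115984030404)), (np.float64(292.21880930616646), np.float64(195.2862141875014)), (np.float64(338.70049126780685), np.float64(193.7717095008386))]
```

View pics/t1.png

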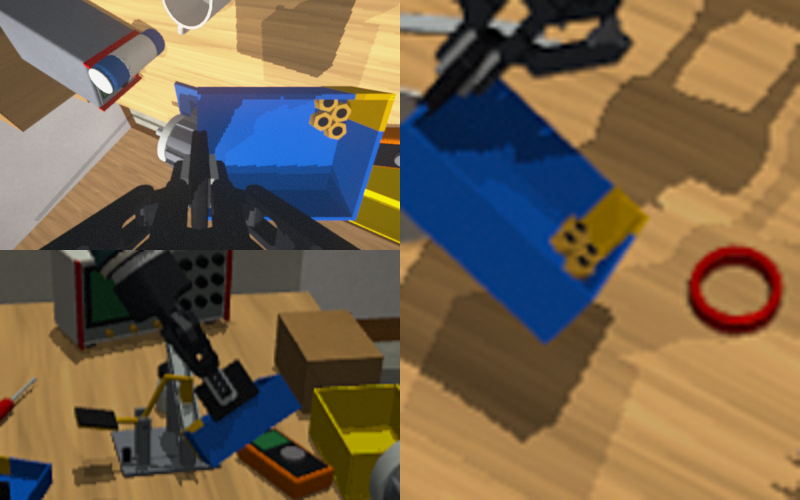

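```bash
python3 - <<'E'
from h import *
s=sense();W=optics.grab_frame("wrist");T=cam(W,s);Tt=T_tool(s);Ti=np.linalg.inv(Tt)
for p in[(325,102),(345,106),(318,122),(337,130)]:
    o,d=ray(W,T,p[0]/.625,p[1]/.625);o=(Ti@np.append(o,1))[:3];d=Ti[:3,:3]@d
    P=o+d*(216-o[2])/d[2];print(P,np.linalg.norm(P-[144,-56,220.5]))
print(s["qvel"],s["contact_force"])
order.sign_off()
E
```

```text
[118.994 -41.993 216.   ] 29.013145854763984
[138.834 -38.129 216.   ] 19.139680591860238
[116.131 -22.136 216.   ] 44.08769509230158
[136.556 -13.82  216.   ] 43.067131144997745
[ 0.001 -0.003  0.006 -0.    -0.003  0.004] [-0.506 -0.161 -1.953]
the job is handed in; nothing more can be done
```

I pressed the pedal onto its stop and held it for about 1.6 s; the pictures then showed all four nuts in the tote. I gripped the tote by its plate at 90 N, pulled it clear of the chute and lifted it. I then tilted it towards the yellow corner over the open bench and handed the job in at about 12 s of the 54 s allowed.

- **Pedal:** the press settled at 24 N, with a peak reading of 32 N. I judged the stop from the height and force, since the joint angle is not reported.
- **Tote:** tilted 42.8°, gripped with the finger gap steady at about 11 mm. The arm was still, and the force reading was only the tote's weight.
- **Yellow corner:** at about (587, -83, 140) mm, so well off the bench and short of the equipment at the back.
- **Nuts:** all four lie about 19 to 44 mm from the corner, against the 72 mm limit.
- **Bystanders:** none appeared to have moved in the pictures. I did not measure this.

No check failed. The only disagreement was about 5 mm between the first position estimates and the close-up view, which I corrected before the grasp.

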